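Stopper the flask on the stirrer

ROBOT

A 6-joint arm with a two-finger parallel gripper is mounted at the origin on the work surface. World frame = base frame: x ahead of the robot, y to its left, z up, the work surface at z = 0. Lengths are in mm, angles in rad, forces in N, time in s.
With the tool pointing down it reaches from about 300 to 775 mm from the base axis. Payload 14.6 kg.
Tool frame: the origin (TCP) lies between the finger pads; the fingertips stand manip.nose_length ahead of it and the grasp point (between the pads) lies 11 mm behind it (manip.nose_length is the distance from the TCP to the fingertips, in mm); z points along the fingers, y is the line along which they close (so a half turn about z gives the same grasp; the last joint's range is limited). The gripper opens to 94 mm and grips with 3 to 60 N. Pads are 16 mm wide; open, the fingers measure 119 mm over their backs; the gripper's body (75 mm by 177 mm) begins 78 mm behind the grasp point.
Start: joints at [-0.067, 0.3, 1.521, -0, 1.321, -0.067], TCP at [549.99, -0.002, 213.446] pointing down, gripper open.
Joint ranges: [-3.03, 3.03], [-0.79, 2.21], [0.23, 2.52], [-1.04, 4.18], [0, 3.07], [-2.55, 2.55]. Speed limits (rad/s): [2.22, 2.22, 2.57, 3.14, 3.14, 3.14].

INTERFACE

Orientations are given as [roll, pitch, yaw] about the fixed x, y, z axes, in that order (R = Rz(yaw) Ry(pitch) Rx(roll)).
In Python, from cell import manip, cams, job gives the robot as it stands.
- The arm moves only by the tool jog_arm, never from a script. Its argument "commands" is a list of rows, each an object of numbers: "dx", "dy", "dz": the shift along the tool's x, y, z each as a share of 40 mm, from -1 to 1; "ax", "ay", "az": the turn, a rotation vector about the tool's x, y, z each as a share of 10 degrees, from -1 to 1; "gripper": the closure, from 0 (fully open) to 1 (shut). A call has 1 to 10 rows; each row shifts and turns the commanded pose from where the row before left it, along the tool's axes as they then stand; what a row does not reach is not made up. A row lasts 1/8 s, in which the tool goes at most 62.5 mm and 10.7 degrees, less where a joint would pass 70% of its speed; a pose out of reach is approached as far as the arm can. A call with a number of a shift or a turn outside -1 to 1 is refused whole. A call with a gripper value outside its range is refused whole. The fingers move at their own pace and stop on an object; "squeeze" is the grip in N (left out, the last holds). Time passes only in rows, so rows that do not move let the fingers close. It gives the time, the measured TCP pose, the force, the opening and the grip force at its end, in the units of the state.
- manip.read_state(): the state, without advancing time (a new reading comes with each control period).
- cams.camera(name): name is "scene" or "side" or "wrist"; returns a dict with "image" (420x560x3 uint8, red, green, blue), "fx", "fy", "cx", "cy" (pixels), "world_to_cam" (4x4, takes a point from world to camera coordinates). Camera axes: x right, y down, z forward; pixel columns grow to the right and rows downward; lengths in mm; the calibration is good to about 2 mm. A picture is of the moment at which its call begins. There is no depth.
- job.sign_off(): hands the job in; it is judged then, once.
The state is a dict: "clock": time; "joints": joint angles; "qd": joint speeds; "effort": joint torques, N m; "eef_pos": TCP position; "eef_rot": TCP orientation; "wrist_force": force on the tool from outside, world axes, zero at the start; "moment": the same for the moment, N m; "finger_gap": finger opening in mm; "finger_force": force on a finger pad.
Only numpy, scipy, OpenCV 4.12 (cv2) and the standard library are available. Lean on these libraries where they do the work, as an engineer would, in place of code of your own. Each camera call takes 0.05 s, during which the arm holds its last target. There are 200 camera calls.

TASK

Take the cork stopper with the blue cap out of the slanted holder, set it upright in the hole of the orange bung in the flask on the stirrer, and let go of it. Then push down on its cap until the bung has slid fully home with its flange on the flask's rim, and keep pushing there with about 20 N for a second to seal it; the glass is thin, so never much harder. Leave the flask standing on the middle of the plate, the stopper straight and snug in the bung, and leave the other stopper and the things around alone.

Things in the scene. Friction and masses are not known exactly. Their poses are not given: they have to be found in the camera images.
- stopper: the stopper to use: tapered cork plug 28 mm long, 19 mm across at its small end, 27 mm at its big end, with a round blue cap there, 32 mm across, 14 mm thick (42 mm in all, about 35 g). Origin: centre of the small end; z runs from there to the cap. It starts in one of the holder's cups, small end down, leaning 35 degrees from upright towards the robot
- spare: the other stopper, same shape and size, black rubber with a white cap, in the other cup; leave it there
- holder: white stand fixed to the bench, foot 95 x 190 mm, top plate (85 x 190 mm, centre 45 mm up) sloping 35 degrees, low edge towards the robot. Origin: centre of the foot's underside; z up, x the way the plate rises. Two clear cups, 22 mm tall, 50 mm either side of the middle along y, square to the plate; a stopper stands loosely in each, 10 mm of cork and the cap above the rim
- plate_center (a point): centre of the top of the stirrer's round heating plate, 136 mm across, 70 mm above the bench; z up
- flask: clear glass conical flask, loose on the plate (0.3 kg), 84 mm across below, 125 mm tall, neck 50 mm across outside with a 54 mm rim. Origin: centre of its underside; z up. Thin glass: it would crack if pushed down with more than about 27 N
- bung (a joint): how far the orange rubber bung (flange 56 mm across, 5 mm thick) has slid down the flask's neck: 0 to 3 mm at the start (at 0 the flange's underside is 12 mm above the rim), 0.012 m fully home, flange on the rim. Stiff: it slides only when pushed with about 8 N, and stays where left
- mouth (a point): centre of the bung's hole at the top face of its flange; z up along the flask's axis. The hole tapers like the cork, 26 mm across at the top, 19 mm at the bottom, 24 mm deep, open below; a snug stopper has its small end about 24 mm below this point and its cap's underside about 4 mm above it
- ring: bystander: aluminium ring, 90 mm across, 26 mm tall, lying on the bench
- funnel: bystander: yellow plastic funnel standing upside down, 80 mm across, 95 mm tall
- bottle: bystander: small white bottle with red cap, 52 mm across, 120 mm tall
- driver: bystander: screwdriver with red handle lying on the bench
- stirrer: white magnetic stirrer fixed to the bench, 190 x 220 mm, blue panel towards the robot, round aluminium plate on top, 70 mm above the bench. Origin: centre of its underside; z up
There are look-alikes about, which are no part of the job. Several things have the shape of the stopper; the one meant has the colours described above.

How it is judged:
By the outcome, as a careful person would: the job done as asked, in the order asked, and still so for the second after the job is handed in, with the robot touching nothing.
It also fails if it takes over 69 s, if anything falls off the work surface, if the arm or the gripper's body presses on something with over 40 N, if the wrist force passes 120 N, or if a joint passes its speed limit or range.

## Working session

There is one attempt and no reset: what is moved stays moved. The work goes in short steps, Python scripts to look and compute and a tool call to move; the robot and the scene stay as the last step left them, time stands still between calls to the robot, and variables do not carry over. Pictures are saved under pics/ and viewed, at most 10 in all, crops included, and the job is handed in when it is done.

Besides the shell and the picture viewer there is one more tool, called as name(argument=value, ...), one argument or row to a line, values as JSON. jog_arm: Moves the arm, as the interface text tells. Shift numbers are shares of 40 mm and turn numbers shares of 10 degrees, none past 1 either way. Its arguments: {"type":"object","properties":{"commands":{"type":"array"},"squeeze":{"type":"number"}},"required":["commands"]}

```bash
mkdir -p pics; ls; cat > h.py <<'E'
import numpy as np, cv2
from cell import manip, cams, job
def shot(n, f):
    c=cams.camera(n); cv2.imwrite(f, c["image"][:,:,::-1]); np.save(f[:-4]+".npy",c,allow_pickle=True); return c
def load(f): return np.load(f,allow_pickle=True).item()
def ray(c,u,v):
    T=np.array(c["world_to_cam"]); R=T[:3,:3]; o=-R.T@T[:3,3]
    d=R.T@np.array([(u-c["cx"])/c["fx"],(v-c["cy"])/c["fy"],1]); return o,d/np.linalg.norm(d)
def onz(c,u,v,z):
    o,d=ray(c,u,v); return o+d*(z-o[2])/d[2]
def tri(*rays):
    A=sum(np.eye(3)-np.outer(d,d) for o,d in rays); b=sum((np.eye(3)-np.outer(d,d))@o for o,d in rays)
    p=np.linalg.solve(A,b); return p,[round(float(np.linalg.norm(np.cross(p-o,d))),1) for o,d in rays]
def proj(c,p):
    T=np.array(c["world_to_cam"]); q=T[:3,:3]@p+T[:3,3]; return c["fx"]*q[0]/q[2]+c["cx"],c["fy"]*q[1]/q[2]+c["cy"]
E
python3 - <<'E'
from h import *
a=shot("scene","pics/s0.png");b=shot("side","pics/d0.png");w=shot("wrist","pics/w0.png")
print(manip.nose_length, manip.read_state())
for c in(a,b,w): print(ray(c,280,210),c["fx"])
cv2.imwrite("pics/ab0.png",cv2.resize(np.vstack([a["image"],b["image"]])[:,:,::-1],(400,600)))
E
```

```text
pics
8.0 {'clock': 0.15, 'joints': array([-6.65757887e-02,  3.00306210e-01,  1.52144910e+00, -3.82311181e-05,
        1.32073471e+00, -6.66190022e-02]), 'qd': array([-9.48441578e-04, -2.19050309e-05, -1.15399648e-03, -3.28899675e-04,
       -1.82217930e-03,  2.09972754e-03]), 'effort': array([-2.50185103e-04, -5.31960297e+01, -3.52822959e+01,  7.07691838e-02,
        2.35654798e-02, -3.66386917e-05]), 'eef_pos': array([5.49792142e+02, 1.44914591e-02, 2.13032618e+02]), 'eef_rot': array([-3.14069481e+00, -2.27859443e-05,  1.57084901e+00]), 'wrist_force': array([ 0.6188075 ,  0.42515291, -0.90971569]), 'moment': array([0.01921265, 0.01993131, 0.05138494]), 'finger_force': 0.0, 'finger_gap': 93.77632626620426}
(array([ 962.79085299,  674.11152496, 1023.51443409]), array([-0.32779782, -0.58500727, -0.74183225])) 454.7932898257856
(array([366.93719685, 824.03505135, 794.09640097]), array([ 0.22698736, -0.77241827, -0.59316672])) 421.8853019574639
(array([549.74291264,  75.92831766, 383.73607946]), array([-0.00216188, -0.25416189, -0.96715927])) 355.2412299672475
```

View pics/s0.png

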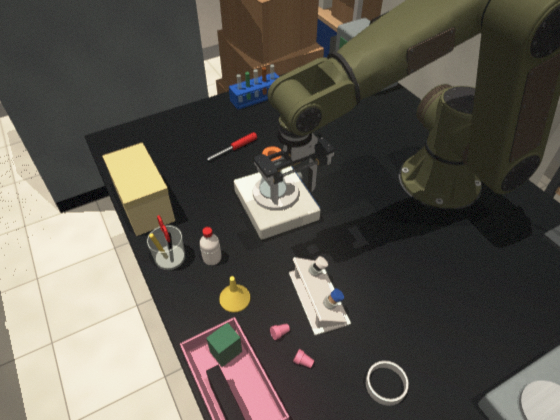

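View pics/d0.png

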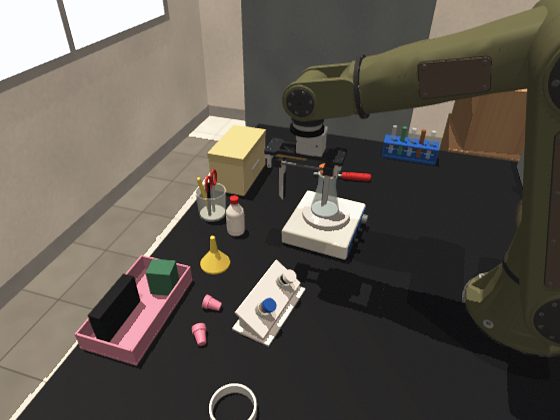

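The scene view shows the blue-cap stopper at (336,297), the white-cap spare at (321,264), and two pink look-alikes lying at (280,331) and (304,359). The side view has blue at (268,305), white at (289,276), and pink at (212,303) and (200,334). I choose the blue-capped one standing in the holder. The orange bung is near (272,152) in scene and (323,172) in side, partly hidden by the gripper.

```bash
cat >> h.py <<'E'
def blob(c,lo,hi,box):
    u0,v0,u1,v1=box; h=cv2.cvtColor(np.ascontiguousarray(c["image"]),cv2.COLOR_RGB2HSV)
    m=np.zeros(h.shape[:2],np.uint8); m[v0:v1,u0:u1]=cv2.inRange(h,lo,hi)[v0:v1,u0:u1]
    n,l,s,ce=cv2.connectedComponentsWithStats(m)
    i=1+np.argmax(s[1:,4]); return ce[i],s[i],(l==i).astype(np.uint8)
BLUE=((100,120,40),(125,255,255)); ORANGE=((5,150,80),(18,255,255))
E
python3 - <<'E'
from h import *
a=load("pics/s0.npy");b=load("pics/d0.npy");w=load("pics/w0.npy")
A=blob(a,*BLUE,(310,270,360,330));B=blob(b,*BLUE,(240,280,300,330))
print(A[:2],B[:2],tri(ray(a,*A[0]),ray(b,*B[0])))
for c,box in((a,(240,130,310,200)),(b,(300,150,345,190))): print("or",blob(c,*ORANGE,box)[:2])
wa=tri(ray(a,321,263),ray(b,289,276));print("white",wa)
k=lambda c,u,v:cv2.resize(c["image"][v-45:v+45,u-60:u+60],(400,300),interpolation=cv2.INTER_CUBIC)
im=np.vstack([np.hstack([k(a,325,285),k(b,275,295)]),np.hstack([k(a,275,170),cv2.resize(w["image"],(400,300))])])
cv2.imwrite("pics/c0.png",im[:,:,::-1])
E
```

```text
(array([337.13513514, 294.75675676]), array([331, 289,  13,  12, 111], dtype=int32)) (array([268.58709677, 305.00645161]), array([262, 298,  14,  15, 155], dtype=int32)) (array([561.07853079, 235.87003745,  80.71874044]), [0.9, 0.9])
or (array([270.6       , 150.09166667]), array([262, 146,  19,  10, 120], dtype=int32))
or (array([321.69565217, 165.08695652]), array([319, 163,   6,   5,  23], dtype=int32))
white (array([543.51164827, 137.70207534,  79.59875604]), [0.1, 0.1])
```

View pics/c0.png

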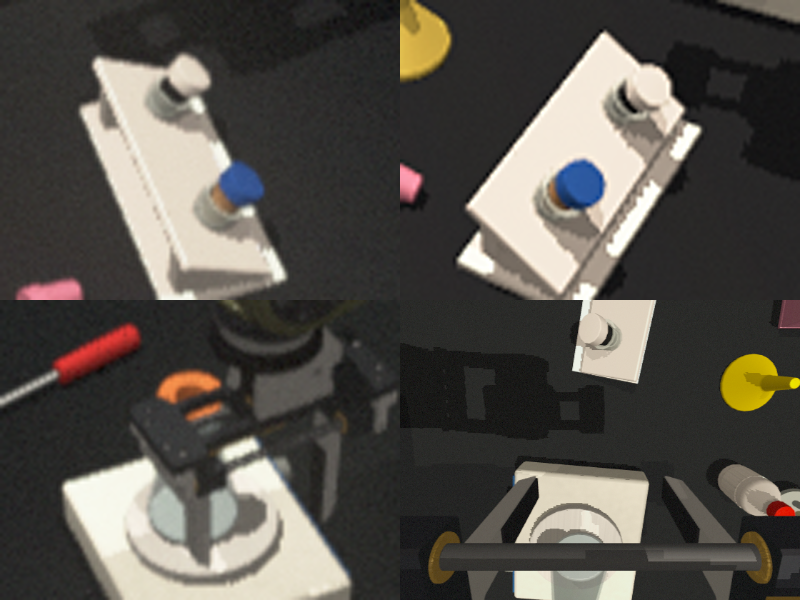

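The crop confirms the choice: brown cork with a blue cap in the near cup. I'll lift clear so both fixed cameras see the flask.

jog_arm(
  commands=[
    {"dz": -1},
    {"dz": -1},
    {"dz": -1,"dx": 0.5},
    {"dx": 1},
    {"dx": 1},
    {"dx": 1},
    {"dx": 1},
    {"dx": 0.5},
  ],
)

```text
schema error: expected keys dx, dy, dz, ax, ay, az, gripper
```

```bash
python3 - <<'E'
from h import *
a=shot("scene","pics/s1.png");b=shot("side","pics/d1.png");w=shot("wrist","pics/w1.png")
print(manip.read_state()["eef_pos"])
k=lambda c,u,v:cv2.resize(c["image"][v-60:v+60,u-80:u+80],(400,300),interpolation=cv2.INTER_CUBIC)
im=np.vstack([np.hstack([k(a,275,170),k(b,325,195)]),np.hstack([cv2.resize(a["image"],(400,300)),cv2.resize(w["image"],(400,300))])])
cv2.imwrite("pics/c1.png",im[:,:,::-1])
for c,box in((a,(240,130,310,200)),(b,(295,140,350,195))):
  A=blob(c,*ORANGE,box);print("or",A[:2])
E
```

```text
[ 5.49914878e+02 -3.05559962e-03  2.13250073e+02]
or (array([270.59322034, 150.03389831]), array([262, 146,  19,  10, 118], dtype=int32))
or (array([321.69565217, 165.08695652]), array([319, 163,   6,   5,  23], dtype=int32))
```

View pics/c1.png

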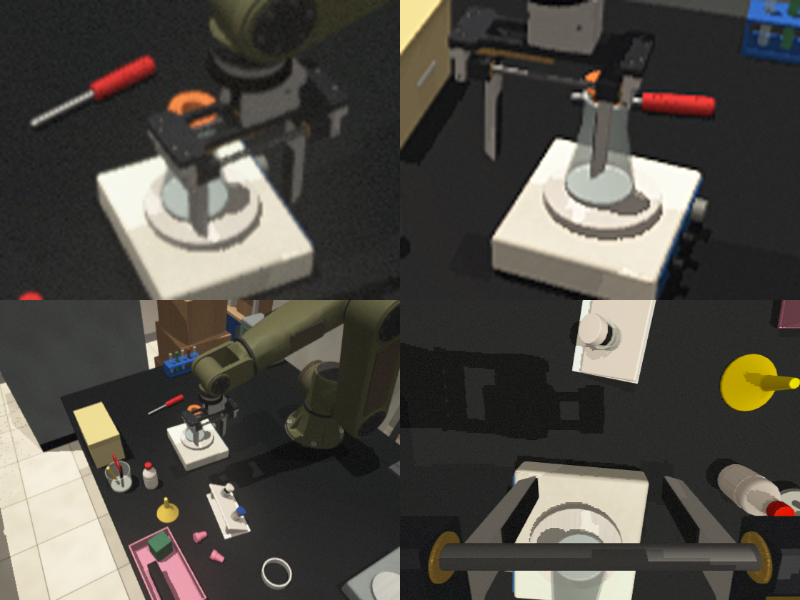

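The move was refused because every key is required, so the arm hasn't moved and the gripper still hides the bung. I'll repeat it with full rows.

jog_arm(
  commands=[
    {"dx": 0,"dy": 0,"dz": -1,"ax": 0,"ay": 0,"az": 0,"gripper": 0},
    {"dx": 0,"dy": 0,"dz": -1,"ax": 0,"ay": 0,"az": 0,"gripper": 0},
    {"dx": 0.5,"dy": 0,"dz": -0.5,"ax": 0,"ay": 0,"az": 0,"gripper": 0},
    {"dx": 1,"dy": 0,"dz": 0,"ax": 0,"ay": 0,"az": 0,"gripper": 0},
    {"dx": 1,"dy": 0,"dz": 0,"ax": 0,"ay": 0,"az": 0,"gripper": 0},
    {"dx": 1,"dy": 0,"dz": 0,"ax": 0,"ay": 0,"az": 0,"gripper": 0},
    {"dx": 1,"dy": 0,"dz": 0,"ax": 0,"ay": 0,"az": 0,"gripper": 0},
    {"dx": 0.5,"dy": 0,"dz": 0,"ax": 0,"ay": 0,"az": 0,"gripper": 0},
    {"dx": 0,"dy": 0,"dz": 0,"ax": 0,"ay": 0,"az": 0,"gripper": 0},
  ],
)

```text
clock: 1.42
eef_pos: [549.9, 200.4, 313.2]
eef_rot: [-3.141, 0.0, 1.572]
wrist_force: [0.8, 0.5, 0.4]
finger_gap: 94.1
finger_force: 0.0
```

```bash
python3 - <<'E'
from h import *
a=shot("scene","pics/s1.png");b=shot("side","pics/d1.png");w=shot("wrist","pics/w1.png")
print(manip.read_state()["eef_pos"])
k=lambda c,u,v:cv2.resize(c["image"][v-60:v+60,u-80:u+80],(400,300),interpolation=cv2.INTER_CUBIC)
im=np.vstack([np.hstack([k(a,275,170),k(b,325,195)]),np.hstack([cv2.resize(a["image"],(400,300)),cv2.resize(w["image"],(400,300))])])
cv2.imwrite("pics/c2.png",im[:,:,::-1])
R=[]
for c,box in((a,(240,130,310,200)),(b,(295,140,350,195))):
  A=blob(c,*ORANGE,box);print("or",A[:2]); 
  hull=cv2.convexHull(cv2.findContours(A[2],0,1)[0][0]);e=cv2.fitEllipse(hull);print(e);R.append(ray(c,*A[0]))
print(tri(*R))
E
```

```text
[550.20275211 198.78876709 313.49896426]
or (array([271.84647303, 153.19087137]), array([262, 146,  21,  16, 241], dtype=int32))
((271.8836364746094, 153.3376922607422), (15.049102783203125, 20.098384857177734), 89.55329132080078)
or (array([331.69105691, 169.87804878]), array([326, 163,  13,  14, 123], dtype=int32))
((331.5704040527344, 169.72213745117188), (11.106022834777832, 14.905768394470215), 37.0062255859375)
(array([ 514.44772908, -171.90645647,  198.88971984]), [0.4, 0.4])
```

View pics/c2.png

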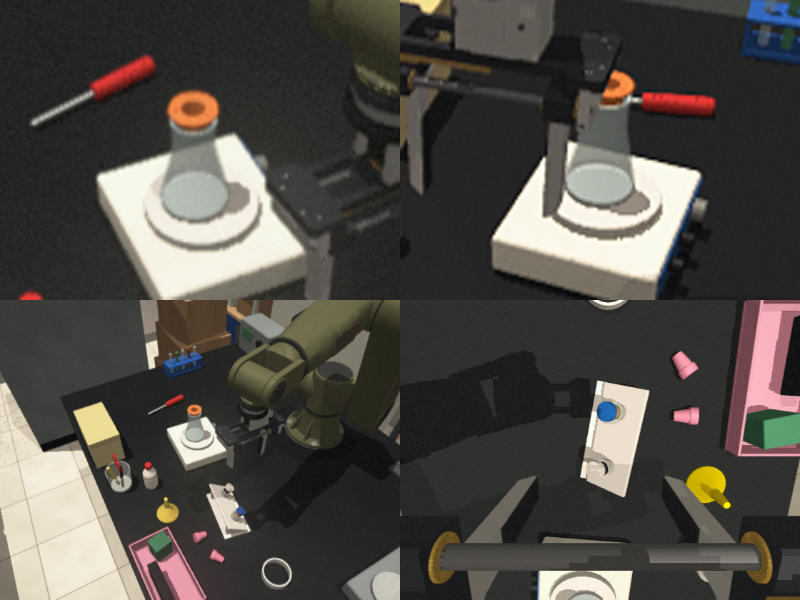

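Scene now shows the bung clearly at (272,153). In side it is still half hidden, so I'll redo that view later. The wrist view shows the blue cap near (288,156) with the holder tilted about 10°. Next: refine the cap and lean direction with three views and compute the pre-grasp.

```bash
cat >> h.py <<'E'
from scipy.spatial.transform import Rotation as Rn
def plan(p,R,n=None):
    s=manip.read_state(); p0=np.array(s["eef_pos"]); R0=Rn.from_euler("xyz",s["eef_rot"])
    R=Rn.from_matrix(R); rv=(R0.inv()*R).as_rotvec(); d=np.array(p)-p0
    print("turn shares total (tool)",np.round(np.degrees(rv)/10,2)," shift in start axes /40",np.round(R0.inv().apply(d)/40,3)," in final axes",np.round(R.inv().apply(d)/40,3))
E
python3 - <<'E'
from h import *
a=load("pics/s1.npy");b=load("pics/d1.npy");w=load("pics/w1.npy")
A=blob(a,*BLUE,(310,270,360,330));B=blob(b,*BLUE,(240,280,300,330));W=blob(w,*BLUE,(250,120,330,190))
print(A[:2],B[:2],W[:2]); print(tri(ray(a,*A[0]),ray(b,*B[0]),ray(w,*W[0])))
# base-foot/plate white mask in wrist
h=cv2.cvtColor(np.ascontiguousarray(w["image"]),cv2.COLOR_RGB2HSV); m=cv2.inRange(h,(0,0,110),(180,60,255)); m[:100]=0;m[285:]=0;m[:,:230]=0;m[:,360:]=0
cs=max(cv2.findContours(m,0,1)[0],key=cv2.contourArea);r=cv2.minAreaRect(cs);box=cv2.boxPoints(r);print(r)
P=[onz(w,*q,45) for q in box]; print(np.round(P,1)); 
for i in range(4): e=P[(i+1)%4]-P[i]; print(np.degrees(np.arctan2(e[1],e[0])),np.linalg.norm(e))
E
```

```text
(array([337.03669725, 294.7706422 ]), array([331, 289,  13,  12, 109], dtype=int32)) (array([268.58709677, 305.00645161]), array([262, 298,  14,  15, 155], dtype=int32)) (array([288.99512195, 155.81300813]), array([276, 142,  27,  28, 615], dtype=int32))
(array([560.47955539, 233.0902768 ,  77.5983398 ]), [1.1, 2.0, 1.7])
((295.6601257324219, 192.80618286132812), (74.80326843261719, 153.7289581298828), 12.994616508483887)
[[498.7  91.7  45. ]
 [545.3 282.7  45. ]
 [632.8 263.3  45. ]
 [596.2  67.3  45. ]]
76.28923178569993 196.6110206935468
-12.548521544583984 89.59249509031704
-100.58237957282036 199.31243011027306
165.95435021118612 100.45296683448116
```

```bash
python3 - <<'E'
from h import *
y=np.radians(-11);t=np.radians(35)
d=np.array([np.sin(t)*np.cos(y),np.sin(t)*np.sin(y),-np.cos(t)]); e=np.array([np.cos(t)*np.cos(y),np.cos(t)*np.sin(y),np.sin(t)])
R=np.column_stack([np.cross(e,d),e,d]); np.save("Rg.npy",R); c=np.array([560.8,233.5,77.5]); print(R)
plan(c-70*d,R); print(c-70*d)
E
```

```text
[[ 0.190809    0.80410191  0.56303822]
 [ 0.98162718 -0.15630158 -0.10944354]
 [ 0.          0.57357644 -0.81915204]]
turn shares total (tool) [-3.49 -0.33  1.06]  shift in start axes /40 [ 1.059 -0.722  4.466]  in final axes [ 0.902 -3.307  3.137]
[521.38732448 241.16104805 134.8406431 ]
```

jog_arm(
  commands=[
    {"dx": 0,"dy": 0,"dz": 0,"ax": -0.87,"ay": -0.08,"az": 0.265,"gripper": 0},
    {"dx": 0,"dy": 0,"dz": 0,"ax": -0.87,"ay": -0.08,"az": 0.265,"gripper": 0},
    {"dx": 0,"dy": 0,"dz": 0,"ax": -0.87,"ay": -0.08,"az": 0.265,"gripper": 0},
    {"dx": 0,"dy": 0,"dz": 0,"ax": -0.87,"ay": -0.08,"az": 0.265,"gripper": 0},
    {"dx": 0.225,"dy": -0.827,"dz": 0.784,"ax": 0,"ay": 0,"az": 0,"gripper": 0},
    {"dx": 0.225,"dy": -0.827,"dz": 0.784,"ax": 0,"ay": 0,"az": 0,"gripper": 0},
    {"dx": 0.225,"dy": -0.827,"dz": 0.784,"ax": 0,"ay": 0,"az": 0,"gripper": 0},
    {"dx": 0.225,"dy": -0.827,"dz": 0.784,"ax": 0,"ay": 0,"az": 0,"gripper": 0},
    {"dx": 0,"dy": 0,"dz": 0,"ax": 0,"ay": 0,"az": 0,"gripper": 0},
    {"dx": 0,"dy": 0,"dz": 0,"ax": 0,"ay": 0,"az": 0,"gripper": 0},
  ],
)

```text
clock: 2.82
eef_pos: [521.8, 242.2, 137.0]
eef_rot: [2.531, -0.003, 1.38]
wrist_force: [1.4, -1.0, 0.0]
finger_gap: 94.2
finger_force: 0.0
```

```bash
python3 - <<'E'
from h import *
a=shot("scene","pics/s2.png");b=shot("side","pics/d2.png");w=shot("wrist","pics/w2.png")
R=[]
for c,box in((a,(240,130,310,200)),(b,(295,140,350,195))):
  A=blob(c,*ORANGE,box);print("or",A[:2])
  hull=cv2.convexHull(cv2.findContours(A[2],0,1)[0][0]);e=cv2.fitEllipse(hull);print(e);R.append(ray(c,*e[0]))
print(tri(*R))
plan(np.array([560.8,233.5,77.5]),np.load("Rg.npy"))
print(proj(w,np.array([560.8,233.5,77.5])))
try: print(blob(w,*BLUE,(0,0,560,420))[:2])
except Exception as x: print(x)
k=lambda c,u,v:cv2.resize(c["image"][v-60:v+60,u-80:u+80],(400,300),interpolation=cv2.INTER_CUBIC)
im=np.vstack([np.hstack([k(a,335,280),k(b,275,290)]),np.hstack([k(b,325,195),cv2.resize(w["image"],(400,300))])])
cv2.imwrite("pics/c3.png",im[:,:,::-1])
E
```

```text
or (array([271.88617886, 153.2601626 ]), array([262, 146,  21,  16, 246], dtype=int32))
((271.8611145019531, 153.35362243652344), (15.195722579956055, 20.229270935058594), 87.36830139160156)
or (array([327.91928251, 168.99103139]), array([318, 163,  21,  14, 223], dtype=int32))
((327.9363098144531, 169.07373046875), (13.75768756866455, 20.80304527282715), 96.22276306152344)
(array([ 521.92939594, -158.19136987,  209.4827941 ]), [1.3, 1.3])
turn shares total (tool) [ 0.   -0.02 -0.01]  shift in start axes /40 [-0.041 -0.032  1.793]  in final axes [-0.034 -0.032  1.793]
(np.float64(278.4850078022767), np.float64(228.42165706626187))
(array([276.68007663, 231.0798212 ]), array([ 255,  209,   44,   45, 1566], dtype=int32))
```

View pics/c3.png

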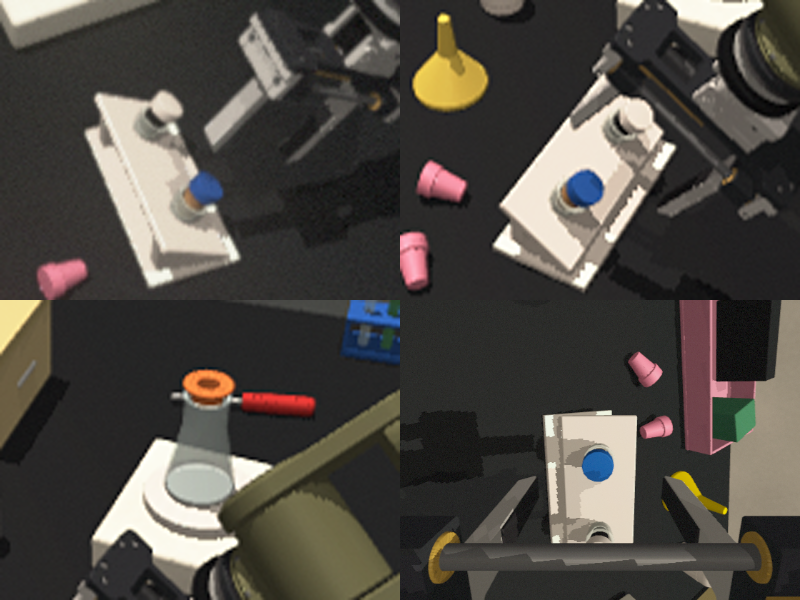

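Wrist view: blue cap at (277,231), with the gripper aligned to the holder. Both fixed views show it hovering clear. Side now shows the whole bung at (328,169).

```bash
python3 - <<'E'
from h import *
w=load("pics/w2.npy");R=np.load("Rg.npy");a=load("pics/s2.npy");b=load("pics/d2.npy");w1=load("pics/w1.npy")
from scipy.optimize import least_squares
from itertools import product
def cyl(c0): # visible silhouette centroid via hull of cylinder points
    th=np.linspace(0,2*np.pi,40); return [c0+16*(np.cos(t)*R[:,0]+np.sin(t)*R[:,1])+s*R[:,2] for t in th for s in(-7,7)]
def cen(c,c0):
    h=cv2.convexHull(np.array([proj(c,p) for p in cyl(c0)],np.float32)); m=cv2.moments(h); return np.array([m["m10"],m["m01"]])/m["m00"]
obs=[(w,blob(w,*BLUE,(0,0,560,420))[0],.7),(w1,blob(w1,*BLUE,(250,120,330,190))[0],.9),(a,blob(a,*BLUE,(310,270,360,330))[0],2),(b,blob(b,*BLUE,(240,280,300,330))[0],2)]
f=lambda c0:np.concatenate([(cen(c,c0)-o)*s for c,o,s in obs])
r=least_squares(f,[560.8,233.5,77.5]);print(r.x,np.round(r.fun,1)); plan(r.x,R)
E
```

```text
[560.14738608 232.86355342  76.94269907] [ 0.5 -0.9  0.4 -1.1 -1.   0.1  2.1 -0.1]
turn shares total (tool) [ 0.   -0.02 -0.01]  shift in start axes /40 [-0.06  -0.051  1.797]  in final axes [-0.053 -0.05   1.797]
```

jog_arm(
  commands=[
    {"dx": -0.05,"dy": -0.05,"dz": 0.6,"ax": 0,"ay": -0.02,"az": 0,"gripper": 0},
    {"dx": 0,"dy": 0,"dz": 0.6,"ax": 0,"ay": 0,"az": 0,"gripper": 0},
    {"dx": 0,"dy": 0,"dz": 0.4,"ax": 0,"ay": 0,"az": 0,"gripper": 0},
    {"dx": 0,"dy": 0,"dz": 0.22,"ax": 0,"ay": 0,"az": 0,"gripper": 0},
    {"dx": 0,"dy": 0,"dz": 0,"ax": 0,"ay": 0,"az": 0,"gripper": 0.4},
    {"dx": 0,"dy": 0,"dz": 0,"ax": 0,"ay": 0,"az": 0,"gripper": 0.6},
    {"dx": 0,"dy": 0,"dz": 0,"ax": 0,"ay": 0,"az": 0,"gripper": 0.8},
    {"dx": 0,"dy": 0,"dz": 0,"ax": 0,"ay": 0,"az": 0,"gripper": 0.8},
  ],
  squeeze=20,
)

```text
clock: 3.98
eef_pos: [559.6, 233.3, 74.5]
eef_rot: [2.532, 0.0, 1.379]
wrist_force: [0.3, -0.3, 0.5]
finger_gap: 57.3
finger_force: 0.0
```

jog_arm(
  commands=[
    {"dx": 0,"dy": 0.02,"dz": -0.03,"ax": 0,"ay": 0,"az": 0,"gripper": 1},
    {"dx": 0,"dy": 0,"dz": 0,"ax": 0,"ay": 0,"az": 0,"gripper": 1},
    {"dx": 0,"dy": 0,"dz": 0,"ax": 0,"ay": 0,"az": 0,"gripper": 1},
    {"dx": 0,"dy": 0,"dz": 0,"ax": 0,"ay": 0,"az": 0,"gripper": 1},
    {"dx": 0,"dy": 0,"dz": 0,"ax": 0,"ay": 0,"az": 0,"gripper": 1},
  ],
)

```text
clock: 4.6
eef_pos: [560.2, 233.2, 76.2]
eef_rot: [2.531, 0.0, 1.379]
wrist_force: [3.1, -0.5, 5.3]
finger_gap: 31.8
finger_force: 20.0
```

jog_arm(
  commands=[
    {"dx": 0,"dy": 0,"dz": -0.3,"ax": 0,"ay": 0,"az": 0,"gripper": 1},
    {"dx": 0,"dy": 0,"dz": -0.6,"ax": 0,"ay": 0,"az": 0,"gripper": 1},
    {"dx": 0,"dy": 0,"dz": -1,"ax": 0,"ay": 0,"az": 0,"gripper": 1},
    {"dx": 0,"dy": 0.5,"dz": -0.8,"ax": 0,"ay": 0,"az": 0,"gripper": 1},
    {"dx": 0,"dy": 0.5,"dz": -0.7,"ax": 0.7,"ay": 0,"az": 0,"gripper": 1},
    {"dx": 0,"dy": 0,"dz": -0.8,"ax": 0.7,"ay": 0,"az": 0,"gripper": 1},
    {"dx": 0,"dy": 0,"dz": -0.8,"ax": 0.7,"ay": 0,"az": 0,"gripper": 1},
    {"dx": 0,"dy": 0,"dz": -0.8,"ax": 0.7,"ay": 0,"az": 0,"gripper": 1},
    {"dx": 0,"dy": 0,"dz": -0.8,"ax": 0.7,"ay": 0,"az": 0,"gripper": 1},
    {"dx": 0,"dy": 0,"dz": 0,"ax": 0,"ay": 0,"az": 0,"gripper": 1},
  ],
)

```text
clock: 5.85
eef_pos: [478.9, 249.1, 332.3]
eef_rot: [-3.14, -0.001, 1.378]
wrist_force: [0.2, 0.0, -0.7]
finger_gap: 31.3
finger_force: 20.0
```

```bash
python3 - <<'E'
from h import *
a=shot("scene","pics/s3.png");b=shot("side","pics/d3.png");w=shot("wrist","pics/w3.png")
y=np.radians(-11); R=np.array([[-np.sin(y),np.cos(y),0],[np.cos(y),np.sin(y),0],[0,0,-1.]]); np.save("Rd.npy",R)
s=manip.read_state();print(s["eef_pos"],s["finger_gap"]); plan([521.9,-158.2,310],R)
p=np.array(s["eef_pos"]);ua=np.array(proj(a,p)).astype(int);ub=np.array(proj(b,p)).astype(int)
k=lambda c,u,v:cv2.resize(c["image"][v-45:v+45,u-60:u+60],(400,300),interpolation=cv2.INTER_CUBIC)
im=np.vstack([np.hstack([k(a,*ua),k(b,*ub)]),np.hstack([k(a,337,285),cv2.resize(w["image"],(400,300))])])
cv2.imwrite("pics/c4.png",im[:,:,::-1]);print(ua,ub)
E
```

```text
[477.74874567 249.17558115 329.64930989] 31.551618869588975
turn shares total (tool) [-0.01  0.01  0.  ]  shift in start axes /40 [-9.786  3.028  0.501]  in final axes [-9.787  3.027  0.491]
[386 217] [311 226]
```

View pics/c4.png

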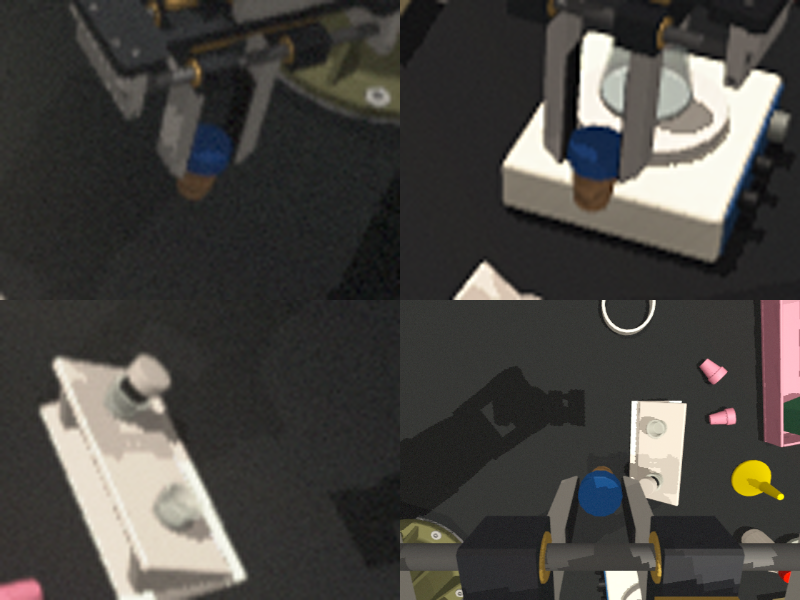

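The stopper is gripped between the fingers (scene (386,217), side (311,226)), its cup is empty, and the spare is untouched. I'll measure its tilt and centre relative to the tool.

```bash
python3 - <<'E'
from h import *
a=load("pics/s3.npy");b=load("pics/d3.npy");w=load("pics/w3.npy");p=np.array([477.7,249.2,329.6]);Rd=np.load("Rd.npy")
CORK=((3,60,25),(18,220,190))
o=[]
for c,bx in((a,(366,207,406,247)),(b,(291,206,331,256))):
    A=blob(c,*BLUE,bx);C=blob(c,*CORK,bx);print(A[:2],C[:2],"pred cap",proj(c,p),"pred cork",proj(c,p-[0,0,21])); o.append((ray(c,*A[0]),ray(c,*C[0])))
W=blob(w,*BLUE,(230,220,330,320));print(W[:2],proj(w,p),proj(w,p+[0,0,7]))
cap,e1=tri(o[0][0],o[1][0]);ck,e2=tri(o[0][1],o[1][1])
print(cap-p,e1,ck-p,e2,"tool frame",Rd.T@(cap-p),Rd.T@(ck-p))
E
```

```text
(array([388.82      , 216.71333333]), array([383, 209,  13,  15, 150], dtype=int32)) (array([383.91304348, 227.50724638]), array([379, 224,  12,   8,  69], dtype=int32)) pred cap (np.float64(386.6956602365607), np.float64(217.1455953025602)) pred cork (np.float64(384.92360862660763), np.float64(223.88307042682953))
(array([308.99526066, 226.22274882]), array([301, 219,  16,  16, 211], dtype=int32)) (array([308.19811321, 238.76415094]), array([303, 233,  13,  12, 106], dtype=int32)) pred cap (np.float64(311.3068240037498), np.float64(226.63287711389043)) pred cork (np.float64(310.61329743034514), np.float64(235.7810814266578))
(array([279.9651199 , 270.64247898]), array([ 249,  239,   63,   64, 3211], dtype=int32)) (np.float64(279.984703210353), np.float64(267.3543880927897)) (np.float64(279.9430781171265), np.float64(273.0940777266567))
[1.99374548 7.13840598 7.34467634] [1.4, 1.4] [  3.60013073   2.91535979 -26.94133272] [0.3, 0.3] tool frame [ 7.38767793  0.59504268 -7.34467634] [ 3.54873375  2.97770931 26.94133272]
```

```bash
python3 - <<'E'
from h import *
w=load("pics/w3.npy");Rd=np.load("Rd.npy");p=np.array([477.75,249.18,329.65])
C=blob(w,(3,60,25),(18,220,190),(255,220,305,245));print(C[:2])
W=blob(w,*BLUE,(230,220,330,320))
t=lambda x,y,z:proj(w,p+Rd@np.array([x,y,z]))
th=np.linspace(0,2*np.pi,60)
for dz in(-2,0,2):
  h=cv2.convexHull(np.array([t(16*np.cos(q),16*np.sin(q),s+dz) for q in th for s in(-7,7)],np.float32));m=cv2.moments(h);print(dz,"cap hull",m["m10"]/m["m00"],m["m01"]/m["m00"],cv2.boundingRect(h),m["m00"])
for x in(0,2,4): print("tip edge x",x, t(9.5+x,0,35), "width", t(x,9.5,35)[0]-t(x,-9.5,35)[0])
print("cap px/mm",t(1,0,0)[1]-t(0,0,0)[1]); print(W[1],C[1])
E
```

```text
(array([283.94405594, 236.31468531]), array([268, 232,  31,  11, 143], dtype=int32))
-2 cap hull 280.0746436361859 269.8538969257361 (247, 235, 66, 69) 3513.1532730100444
0 cap hull 280.0851790889766 268.23770834339496 (248, 233, 64, 69) 3436.3752115692478
2 cap hull 280.09550002234744 266.65509417114197 (248, 232, 64, 68) 3362.0826371355215
tip edge x 0 (np.float64(280.2337876152488), np.float64(229.31618609034183)) width 30.862556430937786
tip edge x 2 (np.float64(280.23245554236775), np.float64(226.17846978789333)) width 30.93763441341855
tip edge x 4 (np.float64(280.2311168965667), np.float64(223.02527088000318)) width 31.013078564473574
cap px/mm -1.777105475148005
[ 249  239   63   64 3211] [268 232  31  11 143]
```

```bash
python3 - <<'E'
from h import *
w=load("pics/w3.npy");i=w["image"]
for r in range(226,246,2): print(r,[tuple(int(q) for q in i[r,c]) for c in range(260,304,4)])
E
```

```text
226 [(54, 55, 51), (47, 49, 46), (49, 49, 46), (50, 49, 48), (50, 48, 46), (48, 47, 49), (53, 52, 54), (50, 51, 50), (48, 46, 45), (49, 50, 48), (49, 49, 49)]
228 [(56, 52, 50), (50, 51, 50), (44, 48, 44), (45, 44, 43), (53, 51, 50), (43, 40, 42), (47, 46, 49), (43, 46, 43), (47, 47, 48), (51, 48, 49), (47, 44, 44)]
230 [(59, 59, 53), (45, 46, 43), (48, 47, 49), (50, 50, 48), (46, 46, 42), (47, 46, 44), (46, 46, 47), (43, 45, 43), (52, 47, 49), (46, 46, 46), (47, 46, 46)]
232 [(53, 56, 53), (53, 52, 50), (52, 51, 47), (48, 48, 47), (51, 50, 49), (48, 48, 45), (86, 67, 48), (48, 51, 47), (45, 47, 42), (51, 51, 50), (47, 48, 48)]
234 [(55, 53, 50), (48, 47, 48), (58, 57, 54), (49, 51, 47), (97, 73, 49), (99, 73, 42), (103, 75, 48), (116, 85, 53), (47, 48, 46), (46, 47, 44), (46, 48, 48)]
236 [(59, 57, 56), (46, 46, 42), (51, 51, 50), (86, 69, 51), (107, 76, 43), (113, 83, 49), (115, 86, 51), (94, 68, 42), (111, 83, 46), (46, 46, 45), (49, 47, 45)]
238 [(56, 55, 52), (45, 46, 43), (54, 48, 50), (108, 80, 42), (75, 74, 76), (97, 80, 68), (89, 74, 58), (108, 84, 59), (102, 75, 43), (47, 48, 46), (45, 45, 46)]
240 [(55, 56, 53), (44, 45, 41), (70, 58, 50), (24, 60, 103), (25, 61, 104), (25, 61, 104), (17, 58, 102), (22, 59, 105), (102, 79, 54), (92, 69, 46), (45, 49, 46)]
242 [(52, 52, 54), (48, 53, 68), (21, 57, 103), (22, 59, 104), (22, 58, 106), (23, 57, 106), (27, 59, 103), (24, 59, 103), (25, 60, 102), (96, 75, 55), (47, 47, 44)]
244 [(55, 57, 52), (26, 60, 103), (22, 59, 105), (23, 62, 108), (24, 65, 106), (25, 61, 107), (24, 63, 106), (15, 57, 104), (27, 59, 105), (24, 57, 102), (38, 49, 62)]
```

jog_arm(
  commands=[
    {"dx": -1,"dy": 0.3,"dz": 0,"ax": 0,"ay": 0,"az": 0,"gripper": 1},
    {"dx": -1,"dy": 0.3,"dz": 0,"ax": 0,"ay": 0,"az": 0,"gripper": 1},
    {"dx": -1,"dy": 0.3,"dz": 0,"ax": 0,"ay": 0,"az": 0,"gripper": 1},
    {"dx": -1,"dy": 0.3,"dz": 0,"ax": 0,"ay": 0,"az": 0,"gripper": 1},
    {"dx": -1,"dy": 0.3,"dz": 0,"ax": 0,"ay": 0,"az": 0,"gripper": 1},
    {"dx": -1,"dy": 0.3,"dz": 0,"ax": 0,"ay": 0,"az": 0,"gripper": 1},
    {"dx": -1,"dy": 0.3,"dz": 0,"ax": 0,"ay": 0,"az": 0,"gripper": 1},
    {"dx": -1,"dy": 0.3,"dz": 0,"ax": 0,"ay": 0,"az": 0,"gripper": 1},
    {"dx": -1,"dy": 0.3,"dz": 0,"ax": 0,"ay": 0,"az": 0,"gripper": 1},
    {"dx": -1,"dy": 0.3,"dz": 0,"ax": 0,"ay": 0,"az": 0,"gripper": 1},
  ],
)

```text
clock: 7.25
eef_pos: [519.3, -167.2, 330.0]
eef_rot: [-3.139, 0.001, 1.379]
wrist_force: [0.2, 0.3, 0.3]
finger_gap: 31.1
finger_force: 20.0
```

jog_arm(
  commands=[
    {"dx": -0.8,"dy": 0,"dz": 0,"ax": 0,"ay": 0,"az": 0,"gripper": 1},
    {"dx": -0.7,"dy": 0,"dz": 0,"ax": 0,"ay": 0,"az": 0,"gripper": 1},
    {"dx": 0,"dy": 0,"dz": 0,"ax": 0,"ay": 0,"az": 0,"gripper": 1},
    {"dx": 0,"dy": 0,"dz": 0,"ax": 0,"ay": 0,"az": 0,"gripper": 1},
  ],
)

```text
clock: 7.75
eef_pos: [508.2, -224.4, 330.6]
eef_rot: [-3.139, 0.001, 1.379]
wrist_force: [0.2, 0.1, -0.6]
finger_gap: 31.0
finger_force: 20.0
```

```bash
python3 - <<'E'
from h import *
a=shot("scene","pics/s4.png");b=shot("side","pics/d4.png");w=shot("wrist","pics/w4.png")
s=manip.read_state();print(s["eef_pos"],s["eef_rot"],s["finger_gap"])
p=np.array(s["eef_pos"])
W=blob(w,*ORANGE,(150,50,450,330));e=cv2.fitEllipse(cv2.convexHull(cv2.findContours(W[2],0,1)[0][0]));print(W[:2],e)
ea=(271.86,153.35);eb=(327.94,169.07)
print("pred",proj(w,np.array([521.9,-158.2,209.5])))
print(tri(ray(w,*e[0]),ray(a,*ea),ray(b,*eb)))
for z in(206,208,210): print(z,onz(w,*e[0],z),onz(a,*ea,z),onz(b,*eb,z))
kk=lambda c,q:cv2.resize(c["image"][int(q[1])-45:int(q[1])+45,int(q[0])-60:int(q[0])+60],(400,300),interpolation=cv2.INTER_CUBIC)
im=np.vstack([np.hstack([kk(a,proj(a,p)),kk(b,proj(b,p))]),np.hstack([kk(w,e[0]),cv2.resize(w["image"],(400,300))])])
cv2.imwrite("pics/c5.png",im[:,:,::-1])
E
```

```text
[ 508.37929882 -224.34396551  331.01927141] [-3.13980427e+00  7.20911544e-04  1.37976471e+00] 31.374010643570394
(array([280.46905767, 143.55344585]), array([ 247,  100,   64,   68, 1422], dtype=int32)) ((277.360107421875, 135.54188537597656), (59.14483642578125, 70.38639068603516), 145.9022674560547)
pred (np.float64(281.7213683124919), np.float64(127.16063933841185))
(array([ 519.83351943, -163.26879272,  205.95477744]), [2.8, 0.8, 3.5])
206 [ 517.14842813 -164.13974306  206.        ] [ 518.93737952 -163.48678633  206.        ] [ 523.13516078 -161.68596761  206.        ]
208 [ 517.1878917  -164.04184113  208.        ] [ 520.0232404  -161.43765233  208.        ] [ 522.60396227 -158.33372461  208.        ]
210 [ 517.22735527 -163.94393919  210.        ] [ 521.10910129 -159.38851833  210.        ] [ 522.07276377 -154.98148162  210.        ]
```

View pics/c5.png

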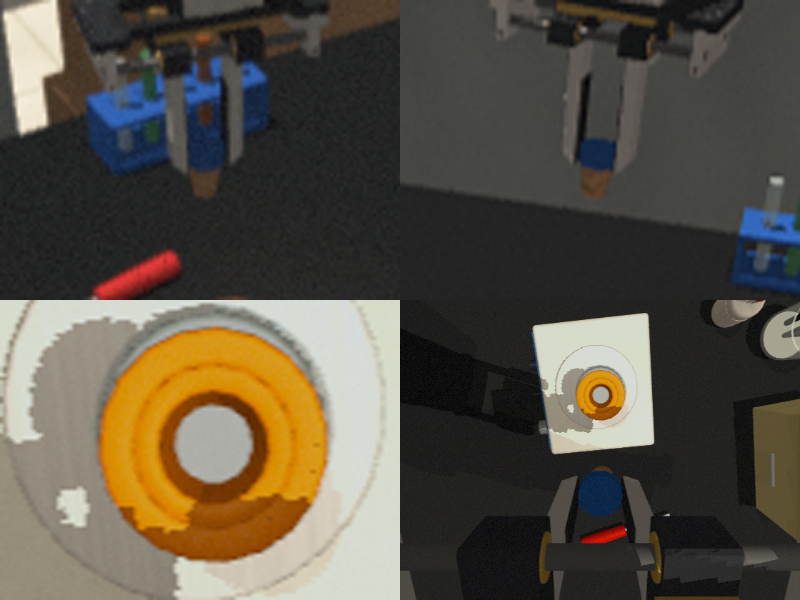

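The wrist view shows the bung's hole at about (281,133). My orange mask missed the shaded part, so I'll widen it. The stopper hangs nearly straight in both fixed views.

```bash
python3 - <<'E'
from h import *
w=load("pics/w4.npy");p=np.array([508.38,-224.34,331.0])
W=blob(w,(3,150,60),(28,255,255),(200,60,360,220));e=cv2.fitEllipse(cv2.convexHull(max(cv2.findContours(W[2],0,1)[0],key=cv2.contourArea)));print(W[1],e)
a=load("pics/s2.npy");b=load("pics/d2.npy");w1=load("pics/w1.npy")
R=[ray(w,*e[0])]
for c,bx in((a,(240,130,310,200)),(b,(295,140,350,195))):
  A=blob(c,(3,150,40),(28,255,255),bx);q=cv2.fitEllipse(cv2.convexHull(max(cv2.findContours(A[2],0,1)[0],key=cv2.contourArea)));print(A[1],q);R.append(ray(c,*q[0]))
print(tri(*R),tri(R[0],R[1]),tri(R[0],R[2]))
for z in (207,209,211): print(z,onz(w,*e[0],z))
# height from apparent size: flange 56 mm
o,d=ray(w,*e[0]);print("cam",o,d,"dist by size",w["fx"]*56/np.mean(e[1]), (o[2]-209))
W2=blob(w,*BLUE,(230,220,330,320));print(W2[:2])
E
```

```text
[ 247   98   68   70 3289] ((280.5052185058594, 132.8959197998047), (68.0641098022461, 69.69707489013672), 3.7870213985443115)
[262 146  21  16 246] ((271.8611145019531, 153.35362243652344), (15.195722579956055, 20.229270935058594), 87.36830139160156)
[318 163  21  14 223] ((327.9363098144531, 169.07373046875), (13.75768756866455, 20.80304527282715), 96.22276306152344)
(array([ 520.98371906, -161.79166299,  207.01848486]), [1.2, 1.3, 2.3]) (array([ 519.83182467, -162.37878911,  207.19830854]), [0.3, 0.3]) (array([ 521.62983205, -162.30463034,  205.80261319]), [1.6, 1.6])
207 [ 520.07095094 -162.51860883  207.        ]
209 [ 520.09071135 -162.43137834  209.        ]
211 [ 520.11047176 -162.34414785  211.        ]
cam [ 522.98217669 -149.66727585  501.65232536] [-0.00987034 -0.0435717  -0.99900154] dist by size 288.811524415786 292.65232536082385
(array([279.96163444, 270.63537118]), array([ 249,  239,   63,   64, 3206], dtype=int32))
```

jog_arm(
  commands=[
    {"dx": 0.8,"dy": 0,"dz": 0,"ax": 0,"ay": 0,"az": 0,"gripper": 1},
    {"dx": 0.78,"dy": 0,"dz": 0,"ax": 0,"ay": 0,"az": 0,"gripper": 1},
    {"dx": 0,"dy": 0,"dz": 0.8,"ax": 0,"ay": 0,"az": 0,"gripper": 1},
    {"dx": 0,"dy": 0,"dz": 0.7,"ax": 0,"ay": 0,"az": 0,"gripper": 1},
    {"dx": 0,"dy": 0,"dz": 0.4,"ax": 0,"ay": 0,"az": 0,"gripper": 1},
    {"dx": 0,"dy": 0,"dz": 0,"ax": 0.3,"ay": 0.1,"az": 0,"gripper": 1},
    {"dx": 0,"dy": 0,"dz": 0,"ax": 0,"ay": 0,"az": 0,"gripper": 1},
    {"dx": 0,"dy": 0,"dz": 0,"ax": 0,"ay": 0,"az": 0,"gripper": 1},
  ],
)

```text
clock: 8.9
eef_pos: [520.3, -163.3, 255.3]
eef_rot: [-3.089, -0.016, 1.378]
wrist_force: [-0.5, 0.4, 0.2]
finger_gap: 31.4
finger_force: 20.0
```

```bash
python3 - <<'E'
from h import *
a=shot("scene","pics/s5.png");b=shot("side","pics/d5.png");w=shot("wrist","pics/w5.png")
s=manip.read_state();p=np.array(s["eef_pos"]);print(p,s["eef_rot"])
k=lambda c,q:cv2.resize(c["image"][int(q[1])-22:int(q[1])+38,int(q[0])-30:int(q[0])+30],(400,400),interpolation=cv2.INTER_CUBIC)
im=np.hstack([k(a,proj(a,p)),k(b,proj(b,p))])
print([(int(q[0])-30,int(q[1])-22) for q in(proj(a,p),proj(b,p))])
for c in (a,b): print(proj(c,p),proj(c,p-[0,0,35]),proj(c,[520.4,-162.3,209.5]))
cv2.imwrite("pics/c6.png",im[:,:,::-1])
E
```

```text
[ 520.11140692 -163.24479383  255.36767572] [-3.08849642 -0.01644764  1.37811636]
[(241, 117), (300, 130)]
(np.float64(271.2674746620634), np.float64(139.34462463715636)) (np.float64(271.45158891392134), np.float64(149.49526515423926)) (np.float64(271.57985647836335), np.float64(152.7934563855803))
(np.float64(330.72113633101475), np.float64(152.8933414871703)) (np.float64(329.59915761373236), np.float64(164.3773350178689)) (np.float64(329.0838503739213), np.float64(168.01085661143898))
```

View pics/c6.png

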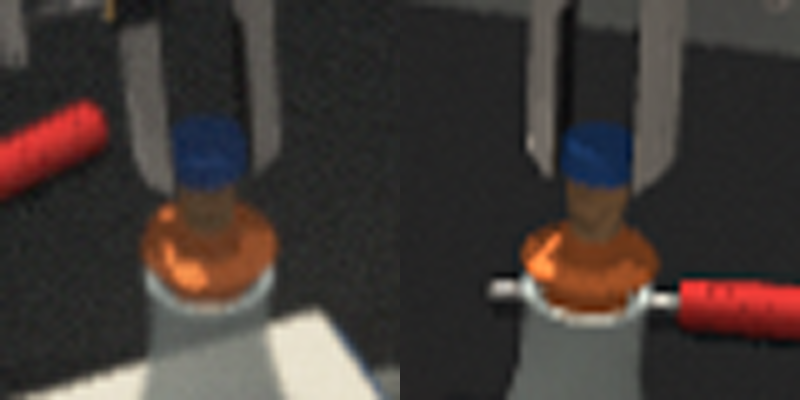

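Scene: the cork tip at (207,230) sits over the bung's centre (210,242). Side: the tip at (598,235) is over the bung at (590,250). Alignment is within about 1.5 mm, so I'll descend gently.

jog_arm(
  commands=[
    {"dx": 0.022,"dy": 0.01,"dz": 0.2,"ax": 0,"ay": 0,"az": 0,"gripper": 1},
    {"dx": -0.003,"dy": 0.01,"dz": 0.15,"ax": 0,"ay": 0,"az": 0,"gripper": 1},
    {"dx": -0.003,"dy": 0.008,"dz": 0.15,"ax": 0,"ay": 0,"az": 0,"gripper": 1},
    {"dx": 0,"dy": 0.005,"dz": 0.1,"ax": 0,"ay": 0,"az": 0,"gripper": 1},
    {"dx": 0,"dy": 0,"dz": 0,"ax": 0,"ay": 0,"az": 0,"gripper": 1},
  ],
)

```text
clock: 9.68
eef_pos: [520.3, -162.3, 230.7]
eef_rot: [-3.087, -0.017, 1.378]
wrist_force: [0.0, -1.2, -1.2]
finger_gap: 31.7
finger_force: 20.0
```

jog_arm(
  commands=[
    {"dx": 0,"dy": 0.003,"dz": 0.05,"ax": 0,"ay": 0,"az": 0,"gripper": 1},
    {"dx": 0,"dy": 0.003,"dz": 0.05,"ax": 0,"ay": 0,"az": 0,"gripper": 1},
    {"dx": 0,"dy": 0.003,"dz": 0.05,"ax": 0,"ay": 0,"az": 0,"gripper": 1},
    {"dx": 0,"dy": 0,"dz": 0,"ax": 0,"ay": 0,"az": 0,"gripper": 1},
  ],
)

```text
clock: 10.18
eef_pos: [520.3, -162.2, 224.8]
eef_rot: [-3.087, -0.017, 1.378]
wrist_force: [0.8, 0.4, -0.6]
finger_gap: 31.3
finger_force: 20.0
```

jog_arm(
  commands=[
    {"dx": 0,"dy": 0,"dz": 0.025,"ax": 0,"ay": 0,"az": 0,"gripper": 1},
    {"dx": 0,"dy": 0,"dz": 0.025,"ax": 0,"ay": 0,"az": 0,"gripper": 1},
    {"dx": 0,"dy": 0,"dz": 0,"ax": 0,"ay": 0,"az": 0,"gripper": 1},
    {"dx": 0,"dy": 0,"dz": 0,"ax": 0,"ay": 0,"az": 0,"gripper": 1},
  ],
)

```text
clock: 10.68
eef_pos: [520.3, -162.1, 223.0]
eef_rot: [-3.088, -0.017, 1.378]
wrist_force: [1.0, 0.3, 0.5]
finger_gap: 31.5
finger_force: 20.0
```

jog_arm(
  commands=[
    {"dx": 0,"dy": 0,"dz": 0.025,"ax": 0,"ay": 0,"az": 0,"gripper": 1},
    {"dx": 0,"dy": 0,"dz": 0.015,"ax": 0,"ay": 0,"az": 0,"gripper": 1},
    {"dx": 0,"dy": 0,"dz": 0,"ax": 0,"ay": 0,"az": 0,"gripper": 1},
    {"dx": 0,"dy": 0,"dz": 0,"ax": 0,"ay": 0,"az": 0,"gripper": 1},
  ],
)

```text
clock: 11.18
eef_pos: [520.3, -162.1, 221.5]
eef_rot: [-3.088, -0.017, 1.378]
wrist_force: [1.8, -0.2, 2.9]
finger_gap: 31.6
finger_force: 20.0
```

Contact at 221.5 mm with about 3 N, so it's nearly snug. Releasing and backing off.

jog_arm(
  commands=[
    {"dx": 0,"dy": 0,"dz": 0,"ax": 0,"ay": 0,"az": 0,"gripper": 0.55},
    {"dx": 0,"dy": 0,"dz": 0,"ax": 0,"ay": 0,"az": 0,"gripper": 0.4},
    {"dx": 0,"dy": 0,"dz": 0,"ax": 0,"ay": 0,"az": 0,"gripper": 0.4},
    {"dx": 0,"dy": 0,"dz": 0,"ax": 0,"ay": 0,"az": 0,"gripper": 0.4},
    {"dx": 0,"dy": 0,"dz": -0.4,"ax": 0,"ay": 0,"az": 0,"gripper": 0.4},
    {"dx": 0,"dy": 0,"dz": -0.8,"ax": -0.3,"ay": -0.1,"az": 0,"gripper": 0.4},
    {"dx": 0,"dy": 0,"dz": -0.6,"ax": 0,"ay": 0,"az": 0,"gripper": 1},
    {"dx": -1,"dy": 0,"dz": 0,"ax": 0,"ay": 0,"az": 0,"gripper": 1},
    {"dx": -0.8,"dy": 0,"dz": 0,"ax": 0,"ay": 0,"az": 0,"gripper": 1},
    {"dx": 0,"dy": 0,"dz": 0,"ax": 0,"ay": 0,"az": 0,"gripper": 1},
  ],
)

```text
clock: 12.42
eef_pos: [508.5, -235.5, 294.3]
eef_rot: [-3.14, 0.001, 1.376]
wrist_force: [0.4, -0.2, -0.9]
finger_gap: 20.2
finger_force: 0.0
```

```bash
python3 - <<'E'
from h import *
a=shot("scene","pics/s6.png");b=shot("side","pics/d6.png");w=shot("wrist","pics/w6.png")
s=manip.read_state();p=np.array(s["eef_pos"]);print(p,s["eef_rot"],s["finger_gap"],s["wrist_force"])
k=lambda c,q,h,W=400,H=300:cv2.resize(c["image"][max(0,int(q[1]-.75*h)):int(q[1]+.75*h),int(q[0])-h:int(q[0])+h],(W,H),interpolation=cv2.INTER_CUBIC)
m=np.array([520.4,-162.3,209.5])
im=np.vstack([np.hstack([k(a,proj(a,m),40),k(b,proj(b,m),40)]),np.hstack([k(w,proj(w,m),70),cv2.resize(w["image"],(400,300))])])
print([proj(c,m) for c in(a,b,w)])
cv2.imwrite("pics/c7.png",im[:,:,::-1])
W=blob(w,*BLUE,(200,40,360,220));e=cv2.fitEllipse(cv2.convexHull(max(cv2.findContours(W[2],0,1)[0],key=cv2.contourArea)));print(W[1],e,onz(w,*e[0],230))
O=blob(w,(3,150,60),(28,255,255),(200,40,360,240));e=cv2.fitEllipse(cv2.convexHull(max(cv2.findContours(O[2],0,1)[0],key=cv2.contourArea)));print(O[1],e,onz(w,*e[0],209))
E
```

```text
[ 509.09571631 -233.44460833  293.95158576] [-3.14028118e+00  6.99667227e-04  1.37883345e+00] 7.551283605005059 [0.14795254 0.58147511 0.66392476]
[(np.float64(271.57985647836335), np.float64(152.7934563855803)), (np.float64(329.0838503739213), np.float64(168.01085661143898)), (np.float64(277.0576526691774), np.float64(121.46951060860569))]
[ 253   99   48   49 1826] ((276.5553283691406, 123.07032012939453), (47.10769271850586, 49.09326171875), 178.9561767578125) [ 520.15223479 -162.96425281  230.        ]
[ 238   81   78   82 3119] ((276.8131103515625, 121.5530014038086), (78.63008880615234, 81.47835540771484), 1.7049371004104614) [ 520.21540317 -162.32862145  209.        ]
```

View pics/c7.png

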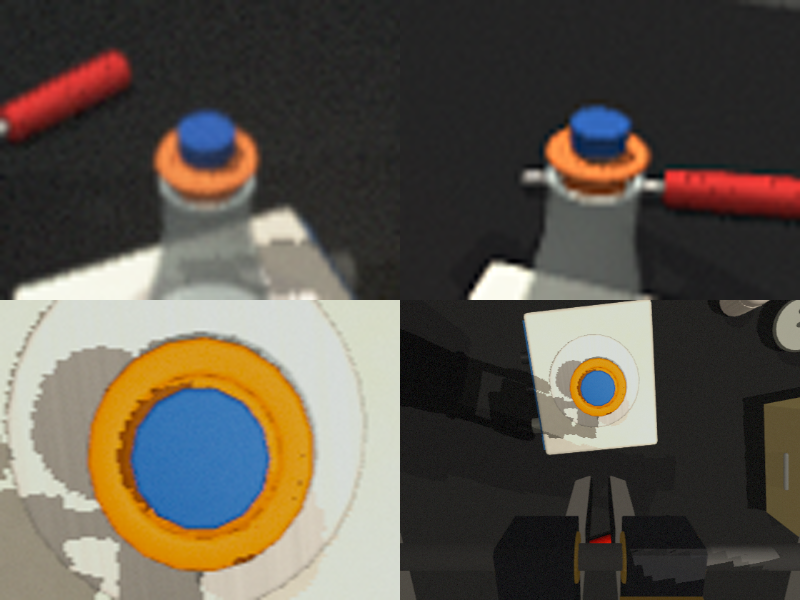

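The view shows the stopper upright and concentric in the orange flange, with the cap at (277,123) and the bung at (277,122) in the wrist image. Now the shut fingers go over the cap.

jog_arm(
  commands=[
    {"dx": 0.9,"dy": -0.033,"dz": 0,"ax": 0,"ay": 0,"az": 0,"gripper": 1},
    {"dx": 0.89,"dy": -0.033,"dz": 0,"ax": 0,"ay": 0,"az": 0,"gripper": 1},
    {"dx": 0,"dy": 0,"dz": 0.7,"ax": 0,"ay": 0,"az": 0,"gripper": 1},
    {"dx": 0,"dy": 0,"dz": 0.4,"ax": 0,"ay": 0,"az": 0,"gripper": 1},
    {"dx": 0,"dy": 0,"dz": 0.2,"ax": 0,"ay": 0,"az": 0,"gripper": 1},
    {"dx": 0,"dy": 0,"dz": 0,"ax": 0,"ay": 0,"az": 0,"gripper": 1},
    {"dx": 0,"dy": 0,"dz": 0,"ax": 0,"ay": 0,"az": 0,"gripper": 1},
  ],
)

```text
clock: 13.45
eef_pos: [520.1, -163.5, 242.0]
eef_rot: [-3.141, 0.001, 1.378]
wrist_force: [-0.7, -0.4, 0.9]
finger_gap: 0.6
finger_force: 0.0
```

jog_arm(
  commands=[
    {"dx": 0.02,"dy": 0,"dz": 0.06,"ax": 0,"ay": 0,"az": 0,"gripper": 1},
    {"dx": 0,"dy": 0,"dz": 0.04,"ax": 0,"ay": 0,"az": 0,"gripper": 1},
    {"dx": 0,"dy": 0,"dz": 0.0125,"ax": 0,"ay": 0,"az": 0,"gripper": 1},
    {"dx": 0,"dy": 0,"dz": 0.0125,"ax": 0,"ay": 0,"az": 0,"gripper": 1},
    {"dx": 0,"dy": 0,"dz": 0.0125,"ax": 0,"ay": 0,"az": 0,"gripper": 1},
    {"dx": 0,"dy": 0,"dz": 0.0125,"ax": 0,"ay": 0,"az": 0,"gripper": 1},
    {"dx": 0,"dy": 0,"dz": 0,"ax": 0,"ay": 0,"az": 0,"gripper": 1},
  ],
)

```text
clock: 14.32
eef_pos: [520.2, -162.5, 236.0]
eef_rot: [-3.141, 0.001, 1.379]
wrist_force: [-0.9, 0.8, 6.6]
finger_gap: 0.2
finger_force: 3.2
```

jog_arm(
  commands=[
    {"dx": 0,"dy": 0,"dz": 0.0125,"ax": 0,"ay": 0,"az": 0,"gripper": 1},
    {"dx": 0,"dy": 0,"dz": 0.0125,"ax": 0,"ay": 0,"az": 0,"gripper": 1},
    {"dx": 0,"dy": 0,"dz": 0,"ax": 0,"ay": 0,"az": 0,"gripper": 1},
  ],
)

```text
clock: 14.7
eef_pos: [520.2, -162.6, 235.1]
eef_rot: [-3.141, 0.001, 1.379]
wrist_force: [-1.0, 0.4, 7.6]
finger_gap: 0.4
finger_force: 3.4
```

jog_arm(
  commands=[
    {"dx": 0,"dy": 0,"dz": 0.0125,"ax": 0,"ay": 0,"az": 0,"gripper": 1},
    {"dx": 0,"dy": 0,"dz": 0.0125,"ax": 0,"ay": 0,"az": 0,"gripper": 1},
    {"dx": 0,"dy": 0,"dz": 0.0125,"ax": 0,"ay": 0,"az": 0,"gripper": 1},
    {"dx": 0,"dy": 0,"dz": 0.0125,"ax": 0,"ay": 0,"az": 0,"gripper": 1},
  ],
)

```text
clock: 15.2
eef_pos: [520.2, -162.5, 233.2]
eef_rot: [-3.141, 0.001, 1.379]
wrist_force: [-1.2, 1.9, 7.5]
finger_gap: 0.5
finger_force: 3.7
```

jog_arm(
  commands=[
    {"dx": 0,"dy": 0,"dz": 0.0125,"ax": 0,"ay": 0,"az": 0,"gripper": 1},
    {"dx": 0,"dy": 0,"dz": 0.0125,"ax": 0,"ay": 0,"az": 0,"gripper": 1},
    {"dx": 0,"dy": 0,"dz": 0.0125,"ax": 0,"ay": 0,"az": 0,"gripper": 1},
    {"dx": 0,"dy": 0,"dz": 0.0125,"ax": 0,"ay": 0,"az": 0,"gripper": 1},
    {"dx": 0,"dy": 0,"dz": 0.0125,"ax": 0,"ay": 0,"az": 0,"gripper": 1},
    {"dx": 0,"dy": 0,"dz": 0.0125,"ax": 0,"ay": 0,"az": 0,"gripper": 1},
    {"dx": 0,"dy": 0,"dz": 0.0125,"ax": 0,"ay": 0,"az": 0,"gripper": 1},
    {"dx": 0,"dy": 0,"dz": 0.0125,"ax": 0,"ay": 0,"az": 0,"gripper": 1},
  ],
)

```text
clock: 16.2
eef_pos: [520.2, -162.6, 229.2]
eef_rot: [-3.141, 0.001, 1.379]
wrist_force: [-1.9, 0.9, 6.9]
finger_gap: 0.1
finger_force: 3.7
```

jog_arm(
  commands=[
    {"dx": 0,"dy": 0,"dz": 0.0125,"ax": 0,"ay": 0,"az": 0,"gripper": 1},
    {"dx": 0,"dy": 0,"dz": 0.0125,"ax": 0,"ay": 0,"az": 0,"gripper": 1},
    {"dx": 0,"dy": 0,"dz": 0.0125,"ax": 0,"ay": 0,"az": 0,"gripper": 1},
  ],
)

```text
clock: 16.58
eef_pos: [520.2, -162.6, 227.7]
eef_rot: [-3.141, 0.001, 1.379]
wrist_force: [-0.8, 0.7, 7.3]
finger_gap: 0.6
finger_force: 3.7
```

jog_arm(
  commands=[
    {"dx": 0,"dy": 0,"dz": 0.006,"ax": 0,"ay": 0,"az": 0,"gripper": 1},
    {"dx": 0,"dy": 0,"dz": 0.006,"ax": 0,"ay": 0,"az": 0,"gripper": 1},
    {"dx": 0,"dy": 0,"dz": 0.006,"ax": 0,"ay": 0,"az": 0,"gripper": 1},
  ],
)

```text
clock: 16.95
eef_pos: [520.2, -162.6, 226.9]
eef_rot: [-3.141, 0.001, 1.379]
wrist_force: [-1.0, 0.6, 7.5]
finger_gap: 0.7
finger_force: 3.7
```

jog_arm(
  commands=[
    {"dx": 0,"dy": 0,"dz": 0.006,"ax": 0,"ay": 0,"az": 0,"gripper": 1},
    {"dx": 0,"dy": 0,"dz": 0.006,"ax": 0,"ay": 0,"az": 0,"gripper": 1},
  ],
)

```text
clock: 17.2
eef_pos: [520.2, -162.6, 226.5]
eef_rot: [-3.141, 0.001, 1.379]
wrist_force: [-0.4, 1.3, 6.6]
finger_gap: 0.3
finger_force: 3.7
```

jog_arm(
  commands=[
    {"dx": 0,"dy": 0,"dz": 0.006,"ax": 0,"ay": 0,"az": 0,"gripper": 1},
    {"dx": 0,"dy": 0,"dz": 0.006,"ax": 0,"ay": 0,"az": 0,"gripper": 1},
  ],
)

```text
clock: 17.45
eef_pos: [520.2, -162.6, 226.0]
eef_rot: [-3.141, 0.001, 1.379]
wrist_force: [-1.0, 2.1, 7.3]
finger_gap: 0.1
finger_force: 3.7
```

jog_arm(
  commands=[
    {"dx": 0,"dy": 0,"dz": 0.006,"ax": 0,"ay": 0,"az": 0,"gripper": 1},
    {"dx": 0,"dy": 0,"dz": 0.006,"ax": 0,"ay": 0,"az": 0,"gripper": 1},
  ],
)

```text
clock: 17.7
eef_pos: [520.2, -162.5, 225.5]
eef_rot: [-3.141, 0.001, 1.379]
wrist_force: [-1.5, 1.7, 8.7]
finger_gap: 0.6
finger_force: 4.4
```

jog_arm(
  commands=[
    {"dx": 0,"dy": 0,"dz": 0.006,"ax": 0,"ay": 0,"az": 0,"gripper": 1},
    {"dx": 0,"dy": 0,"dz": 0,"ax": 0,"ay": 0,"az": 0,"gripper": 1},
  ],
)

```text
clock: 17.95
eef_pos: [520.3, -162.6, 225.5]
eef_rot: [-3.141, 0.001, 1.379]
wrist_force: [-1.2, 2.2, 8.7]
finger_gap: 0.3
finger_force: 4.6
```

jog_arm(
  commands=[
    {"dx": 0,"dy": 0,"dz": 0.006,"ax": 0,"ay": 0,"az": 0,"gripper": 1},
    {"dx": 0,"dy": 0,"dz": 0,"ax": 0,"ay": 0,"az": 0,"gripper": 1},
  ],
)

```text
clock: 18.2
eef_pos: [520.3, -162.6, 225.4]
eef_rot: [3.141, 0.001, 1.379]
wrist_force: [-2.9, 1.3, 10.2]
finger_gap: 0.5
finger_force: 5.3
```

jog_arm(
  commands=[
    {"dx": 0,"dy": 0,"dz": 0.006,"ax": 0,"ay": 0,"az": 0,"gripper": 1},
    {"dx": 0,"dy": 0,"dz": 0,"ax": 0,"ay": 0,"az": 0,"gripper": 1},
  ],
)

```text
clock: 18.45
eef_pos: [520.4, -162.6, 225.4]
eef_rot: [3.141, 0.001, 1.379]
wrist_force: [-1.9, 0.6, 11.4]
finger_gap: 0.5
finger_force: 6.0
```

The bung is home: position has stopped and force rises about 5 N/mm. Ramping to 20 N.

jog_arm(
  commands=[
    {"dx": 0,"dy": 0,"dz": 0.01,"ax": 0,"ay": 0,"az": 0,"gripper": 1},
    {"dx": 0,"dy": 0,"dz": 0.01,"ax": 0,"ay": 0,"az": 0,"gripper": 1},
    {"dx": 0,"dy": 0,"dz": 0,"ax": 0,"ay": 0,"az": 0,"gripper": 1},
  ],
)

```text
clock: 18.82
eef_pos: [520.5, -162.7, 225.2]
eef_rot: [3.14, 0.001, 1.379]
wrist_force: [-3.1, 1.5, 16.7]
finger_gap: 0.2
finger_force: 8.3
```

jog_arm(
  commands=[
    {"dx": 0,"dy": 0,"dz": 0.008,"ax": 0,"ay": 0,"az": 0,"gripper": 1},
    {"dx": 0,"dy": 0,"dz": 0.004,"ax": 0,"ay": 0,"az": 0,"gripper": 1},
    {"dx": 0,"dy": 0,"dz": 0,"ax": 0,"ay": 0,"az": 0,"gripper": 1},
  ],
)

```text
clock: 19.2
eef_pos: [520.6, -162.7, 225.1]
eef_rot: [3.14, 0.001, 1.379]
wrist_force: [-5.1, 1.1, 19.4]
finger_gap: 0.4
finger_force: 9.8
```

jog_arm(
  commands=[
    {"dx": 0,"dy": 0,"dz": 0.002,"ax": 0,"ay": 0,"az": 0,"gripper": 1},
    {"dx": 0,"dy": 0,"dz": 0,"ax": 0,"ay": 0,"az": 0,"gripper": 1},
    {"dx": 0,"dy": 0,"dz": 0,"ax": 0,"ay": 0,"az": 0,"gripper": 1},
    {"dx": 0,"dy": 0,"dz": 0,"ax": 0,"ay": 0,"az": 0,"gripper": 1},
    {"dx": 0,"dy": 0,"dz": 0,"ax": 0,"ay": 0,"az": 0,"gripper": 1},
    {"dx": 0,"dy": 0,"dz": 0,"ax": 0,"ay": 0,"az": 0,"gripper": 1},
    {"dx": 0,"dy": 0,"dz": 0,"ax": 0,"ay": 0,"az": 0,"gripper": 1},
    {"dx": 0,"dy": 0,"dz": 0,"ax": 0,"ay": 0,"az": 0,"gripper": 1},
    {"dx": 0,"dy": 0,"dz": 0,"ax": 0,"ay": 0,"az": 0,"gripper": 1},
    {"dx": 0,"dy": 0,"dz": 0,"ax": 0,"ay": 0,"az": 0,"gripper": 1},
  ],
)

```text
clock: 20.45
eef_pos: [520.7, -162.7, 225.1]
eef_rot: [3.139, 0.001, 1.379]
wrist_force: [-4.0, 2.1, 19.6]
finger_gap: 0.6
finger_force: 10.1
```

jog_arm(
  commands=[
    {"dx": 0,"dy": 0,"dz": 0,"ax": 0,"ay": 0,"az": 0,"gripper": 1},
    {"dx": 0,"dy": 0,"dz": 0,"ax": 0,"ay": 0,"az": 0,"gripper": 1},
    {"dx": 0,"dy": 0,"dz": -0.05,"ax": 0,"ay": 0,"az": 0,"gripper": 1},
    {"dx": 0,"dy": 0,"dz": -0.2,"ax": 0,"ay": 0,"az": 0,"gripper": 1},
    {"dx": 0,"dy": 0,"dz": -0.8,"ax": 0,"ay": 0,"az": 0,"gripper": 1},
    {"dx": 0,"dy": 0,"dz": -0.8,"ax": 0,"ay": 0,"az": 0,"gripper": 1},
    {"dx": -1,"dy": 0,"dz": 0,"ax": 0,"ay": 0,"az": 0,"gripper": 1},
    {"dx": -0.8,"dy": 0,"dz": 0,"ax": 0,"ay": 0,"az": 0,"gripper": 1},
    {"dx": 0,"dy": 0,"dz": 0,"ax": 0,"ay": 0,"az": 0,"gripper": 1},
    {"dx": 0,"dy": 0,"dz": 0,"ax": 0,"ay": 0,"az": 0,"gripper": 1},
  ],
)

```text
clock: 21.7
eef_pos: [506.5, -232.7, 296.6]
eef_rot: [-3.14, 0.0, 1.379]
wrist_force: [-0.9, -0.0, -0.4]
finger_gap: 0.2
finger_force: 0.0
```

```bash
python3 - <<'E'
from h import *
a=shot("scene","pics/s8.png");b=shot("side","pics/d8.png");w=shot("wrist","pics/w8.png")
s=manip.read_state();print(s["clock"],s["eef_pos"],s["wrist_force"])
OR=((3,150,40),(28,255,255))
el=lambda c,col,bx:cv2.fitEllipse(cv2.convexHull(max(cv2.findContours(blob(c,*col,bx)[2],0,1)[0],key=cv2.contourArea)))
ew=[el(w,OR,(200,40,360,240)),el(w,BLUE,(200,40,360,240))];print(ew,onz(w,*ew[0][0],198),onz(w,*ew[1][0],217.5))
for c,bx in((a,(240,130,310,200)),(b,(295,140,360,200))):
  o=el(c,OR,bx);q=el(c,BLUE,bx);print(o,q,"pred",proj(c,[520.2,-162.4,197.5]),proj(c,[520.2,-162.4,211]))
# plate: white disc vs square; circle of plate at z=70 from Hough in wrist
g=cv2.GaussianBlur(cv2.cvtColor(np.ascontiguousarray(w["image"]),cv2.COLOR_RGB2GRAY),(3,3),0)
f=w["fx"]/(w["world_to_cam"][:3,:3]@np.array([520,-162,70])+w["world_to_cam"][:3,3])[2]
print("exp r",68*f); H=cv2.HoughCircles(g,cv2.HOUGH_GRADIENT,1.5,20,param1=60,param2=20,minRadius=int(68*f)-4,maxRadius=int(68*f)+5)
if H is not None:
  for h in H[0][:4]: print(h,onz(w,h[0],h[1],70))
E
```

```text
21.85 [ 506.63088568 -232.34317298  296.75078182] [-0.12601287  0.10990942 -0.06870926]
[((280.64520263671875, 122.75152587890625), (74.74630737304688, 77.35409545898438), 3.8757455348968506), ((280.9438171386719, 124.19597625732422), (44.32447814941406, 46.37604904174805), 3.2702319622039795)] [ 520.10204519 -162.35412319  198.        ] [ 520.20437069 -162.99773452  217.5       ]
((271.9513854980469, 156.04165649414062), (13.846186637878418, 20.247838973999023), 89.49633026123047) ((271.8899230957031, 151.8423614501953), (10.743741035461426, 11.085273742675781), 33.92274856567383) pred (np.float64(271.6865310546709), np.float64(156.0880647046377)) (np.float64(271.6192592378083), np.float64(152.32796149875048))
((327.6749267578125, 171.66648864746094), (11.195391654968262, 20.843780517578125), 95.29779815673828) ((328.1764221191406, 167.22914123535156), (10.430931091308594, 11.895181655883789), 102.67460632324219) pred (np.float64(328.79305552811604), np.float64(171.8050424542667)) (np.float64(329.210496320665), np.float64(167.52658601063564))
exp r 62.83260821886632
[273.75 114.75  64.45] [ 513.84361308 -154.91893467   70.        ]
[222.75 362.25  62.8 ] [ 387.1702178  -448.88070997   70.        ]
[260.25 138.75  66.1 ] [ 494.35575549 -176.97520636   70.        ]
[266.25 159.75  66.1 ] [ 496.21752993 -200.69804119   70.        ]
```

Bung and cap are still concentric at (520,-162), and the flange is down at the rim height. One check remains: where the flask stands relative to the plate, before and after.

```bash
python3 - <<'E'
from h import *
for f in("w4","w8","s2","s8","d2"):
  c=load(f"pics/{f}.npy");i=np.ascontiguousarray(c["image"]);g=cv2.GaussianBlur(cv2.cvtColor(i,cv2.COLOR_RGB2GRAY),(3,3),0).astype(float)
  th=np.linspace(0,2*np.pi,120,endpoint=False)
  gx=cv2.Sobel(g,cv2.CV_64F,1,0);gy=cv2.Sobel(g,cv2.CV_64F,0,1);G=np.minimum(np.hypot(gx,gy),60)
  best=[]
  for x in np.arange(500,541,1.):
    for y in np.arange(-185,-139,1.):
      P=np.array([x+68*np.cos(th),y+68*np.sin(th),np.full(120,70.)]);q=c["world_to_cam"][:3,:3]@P+c["world_to_cam"][:3,3:4]
      u=(c["fx"]*q[0]/q[2]+c["cx"]).astype(np.float32);v=(c["fy"]*q[1]/q[2]+c["cy"]).astype(np.float32)
      best.append((cv2.remap(G,u[None],v[None],1).mean(),x,y))
  print(f,sorted(best)[-3:])
E
```

```text
w4 [(np.float64(42.89614414138904), np.float64(513.0), np.float64(-157.0)), (np.float64(45.64563761239119), np.float64(515.0), np.float64(-157.0)), (np.float64(47.87677557891651), np.float64(514.0), np.float64(-157.0))]
w8 [(np.float64(43.52370937344385), np.float64(515.0), np.float64(-158.0)), (np.float64(46.72860468682943), np.float64(515.0), np.float64(-157.0)), (np.float64(50.03476400169754), np.float64(514.0), np.float64(-157.0))]
s2 [(np.float64(56.51745421780239), np.float64(524.0), np.float64(-142.0)), (np.float64(56.56402136314588), np.float64(524.0), np.float64(-141.0)), (np.float64(56.64818574342926), np.float64(524.0), np.float64(-140.0))]
s8 [(np.float64(57.04502753720677), np.float64(519.0), np.float64(-140.0)), (np.float64(57.22107048553289), np.float64(518.0), np.float64(-140.0)), (np.float64(57.22216234015582), np.float64(517.0), np.float64(-140.0))]
d2 [(np.float64(50.35568681033566), np.float64(500.0), np.float64(-180.0)), (np.float64(50.35671718001706), np.float64(500.0), np.float64(-179.0)), (np.float64(50.38337525539382), np.float64(501.0), np.float64(-180.0))]
```

The wrist images put the plate centre at the same point before and after. The flask stands about 8 mm from it, as it did before I touched anything, so it hasn't been moved. Handing in.

```bash
python3 -c "
from h import *
print(job.sign_off())"
```

```text
the job is handed in; nothing more can be done
None
```

The blue-cap stopper is upright and snug in the bung. The bung was pushed fully home and held at about 20 N (19.4–19.6 N measured) for over a second. The flask is where it started, about 8 mm off the plate centre by my measurement, and the job is handed in at about 22 s.

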